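Square up the parts bins in their dock

TASK

Tidy the three small parts bins into their dock: nudge each one back until its rear wall lies flush against the long rail, then push the sliding end stop along the rail until the three bins stand side by side in one straight row, closed up without gaps between the fixed end stop and the sliding one. The bins are full of small parts, so slide them on the bench and never lift or tip them, and leave the tape roll, the glue bottle and the motors just behind the dock, and the phone-shaped weight where they are.

Things in the scene. Friction and masses are not known exactly. Their poses are not given: they have to be found in the camera images.
- bin_dock: Dock of bare aluminium fixed to the bench: a straight rail 45 mm high, 6 mm thick, along its y from -165 to +215 mm; no floor plate, bins slide on the bench. Origin: on the bench, on the rail's front face (plane x = 0), which the bins' rear walls must meet. -x points from the rail to the bins and the robot, +y along the rail to the robot's left, z up.
- fixed_face (a point): Middle of the inner face (looking to dock +y) of the fixed end stop at the right end of the rail, 40 mm out from the rail, 22 mm above the bench, at dock y = -150 mm. The stop is a plate 8 mm thick, 45 mm high, reaching 80 mm out from the rail
- end_stop (a joint): Sliding end stop on the rail, in m: 0 = fully open (left, inner face at dock y = +175 mm), growing as it is pushed to the right (dock -y), up to 0.15; inner face at dock y = 0.175 - value. About 2 N of friction; it stays where left. Three bins closed up (198 mm) read 0.127.
- stop_face (a point): Middle of the sliding stop's inner face, 30 mm above the bench, 42 mm out from the rail. Its plate is 8 mm thick, spans 2 to 82 mm out from the rail and 3 to 56 mm above the bench; its outer face, for pushing, is 8 mm to dock +y. A dark saddle, 56 mm high, rides on the rail, within 11 mm in front of it and 34 mm to dock +y.
- part_bin_0: Loose open parts bin, blue, filled with light small screws (contents fixed to it), 94 (x) x 66 (y) mm, 38 mm high, front lip (-x) only 24 mm high, about 0.1 to 0.25 kg. Origin: middle of the underside; front 47 mm to -x, rear wall 47 mm to +x, sides 33 mm to either y.
- part_bin_1: Loose open parts bin, blue, filled with dark small parts (contents fixed to it), 94 (x) x 66 (y) mm, 38 mm high, front lip (-x) only 24 mm high, about 0.1 to 0.25 kg. Origin: middle of the underside; front 47 mm to -x, rear wall 47 mm to +x, sides 33 mm to either y.
- part_bin_2: Loose open parts bin, grey, filled with light caps (contents fixed to it), 94 (x) x 66 (y) mm, 38 mm high, front lip (-x) only 24 mm high, about 0.1 to 0.25 kg. Origin: middle of the underside; front 47 mm to -x, rear wall 47 mm to +x, sides 33 mm to either y.
- film_tape: Bystander: roll of brown tape lying flat, 73 mm across, 19 mm high. Origin: centre of the underside.
- glue_bottle: Bystander: the nearer small glue bottle with a thin spout, standing just behind the dock, 32 mm across, 101 mm high. Origin: centre of the underside.
- motor_0: Bystander: the nearer black motor can, 38 mm across, 28 mm high, behind the dock's right end. Origin: on the bench, 18 mm from the can's axis.
- phone_dummy: Bystander: flat phone-shaped aluminium weight, 140 x 68 x 9 mm, lying in front to the right. Origin: centre of the underside.
Not all that is in view belongs to the job. Leave any red look-alike of the part_bin_2 alone.

How it is judged:
By the outcome, as a careful person would: the job done as asked, in the order asked, and still so for the second after the job is handed in, with the robot touching nothing.
It also fails if it takes over 54 s, if anything falls off the work surface, if the arm or the gripper's body presses on something with over 40 N, if the wrist force passes 120 N, or if a joint passes its speed limit or range.

ROBOT

A 6-joint arm with a two-finger parallel gripper is mounted at the origin on a cart in front of the work surface, level with it; the furniture and walls round the work are solid. World frame = base frame: x ahead of the robot, y to its left, z up, the work surface at z = 0. Lengths are in m, angles in degrees, forces in N, time in s.
With the tool pointing down it reaches from about 0.35 to 0.875 m from the base axis. Payload 15.5 kg.
Tool frame: the origin (TCP) lies at the centre of the arm's flange, where the gripper is bolted on; the fingertips stand 173 mm ahead of it and the grasp point (between the pads) lies 155 mm ahead of it; z points along the fingers, y is the line along which they close (so a half turn about z gives the same grasp; the last joint's range is limited). The gripper opens to 85 mm and grips with 20 to 120 N. Pads are 22 mm wide; open, the fingers measure 114 mm over their backs; the gripper's body (76 mm by 85 mm) begins 54 mm behind the grasp point. The pads swing forward as they close: fully open they stand 13 mm farther back than shut.
Start: joints at [-80.587, 28.281, 77.091, -0, 74.628, -5.472], TCP at [0.161, -0.604, 0.405] pointing down, gripper open.
Joint ranges: [-166.48, 166.48], [-47.26, 123.95], [12.59, 153.08], [-70.14, 250.14], [6.76, 159.57], [-176.63, 176.63]. Speed limits (degrees/s): [108.29, 108.29, 147.25, 172.46, 172.46, 172.46].

INTERFACE

Orientations are given as [roll, pitch, yaw] about the fixed x, y, z axes, in that order (R = Rz(yaw) Ry(pitch) Rx(roll)).
In Python, from workcell import manip gives the robot as it stands.
- The arm moves only by the tool apply_moves, never from a script. Its argument "plan" is one flat list of numbers, 7 for each row, row after row: the shift along the tool's x, y, z in cm, then the turn, a rotation vector about the tool's x, y, z in rad, then the opening, from 0 (shut) to 1 (fully open). In form: [dx, dy, dz, wx, wy, wz, grip, dx, dy, dz, wx, wy, wz, grip, ...]. A call has 1 to 10 rows; each row is the pose to reach, as a shift and turn from the pose commanded when the call began, along the tool's axes at that moment; what a row does not reach only later rows make up. A row lasts 1/10 s, in which the tool goes at most 50 mm and 8.59 degrees, less where a joint would pass 70% of its speed; a pose out of reach is approached as far as the arm can. A call with a gripper value outside its range is refused whole. The fingers move at their own pace and stop on an object; the grip force is fixed at half the most. Time passes only in rows, so rows that repeat a pose let the fingers close. It gives the time, the measured TCP pose, the force, the opening and the grip force at its end, in the units of the state.
- manip.sense(): the state, without advancing time (a new reading comes with each control period).
- manip.snapshot(name): name is "side" or "top"; returns the picture (384x512x3 uint8, blue, green, red); there is no depth.
- manip.camera_params(name): a dict with "K" (3x3 intrinsics, pixels), "R" (3x3) and "t" (3): a world point X has camera coordinates R X + t. Camera axes: x right, y down, z forward; pixel columns grow to the right and rows downward; lengths in m; the calibration is good to about 2 mm. A picture is of the moment at which its call begins. camera_params takes no time and is no camera call.
- manip.job_done(): hands the job in; it is judged then, once.
Trained networks look in the newest picture that a camera, given by its name, has taken for a name from the list of things; names that differ only in an ending like _2 or _b are one class to them, and where a whole thing is asked for, a point or a joint stands for the part that bears it (a point fixed in the world has none). Each returns a list of dicts, best first, with "score" (0 to 1); they miss things now and then, are a little off and sometimes report something else, mostly with a low value. They report only what shows in the picture. A call takes as long as a camera call. They do not tell look-alikes from the thing itself.
- manip.outline_of(query, camera): "pixels" (384x512 bool, what is visible of it) and "box" ([left, top, right, bottom] in pixels, round what is visible of it).
The state is a dict: "time_s": time; "qpos": joint angles; "joint_vel": joint speeds; "joint_efforts": joint torques, N m; "tcp_pos": TCP position; "ee_rot": TCP orientation; "contact_force": force on the tool from outside, world axes, zero at the start; "torque": the same for the moment, N m; "grip_width": finger opening in m; "grasp_force": force on a finger pad.
Only numpy, scipy, OpenCV 4.12 (cv2) and the standard library are available. Lean on these libraries where they do the work, as an engineer would, in place of code of your own. Each camera call takes 0.05 s, during which the arm holds its last target. There are 200 camera calls.

## Working session

There is one attempt and no reset: what is moved stays moved. The work goes in short steps, Python scripts to look and compute and a tool call to move; the robot and the scene stay as the last step left them, time stands still between calls to the robot, and variables do not carry over. Pictures are saved under pics/ and viewed, at most 10 in all, crops included, and the job is handed in when it is done.

Besides the shell and the picture viewer there is one more tool, called after "Call:" as name(argument=value, ...) on one line, values as JSON. apply_moves: Moves the arm, as the interface text tells. Its arguments: {"type":"object","properties":{"plan":{"type":"array","items":{"type":"number"}}},"required":["plan"]}

```bash
mkdir -p pics
cat > h.py <<'E'
from workcell import manip
import numpy as np, cv2
def cam(n):
    p=manip.camera_params(n); return np.array(p["K"]),np.array(p["R"]),np.array(p["t"])
def ray(n,uv,z):
    K,R,t=cam(n); c=-R.T@t; d=R.T@np.linalg.inv(K)@np.array([uv[0],uv[1],1.])
    return c+d*(z-c[2])/d[2]
def proj(n,X):
    K,R,t=cam(n); q=K@(R@np.asarray(X,float)+t); return q[:2]/q[2]
def tri(a,ua,b,ub):
    P=[]
    for n in(a,b):
        K,R,t=cam(n);P.append(K@np.c_[R,t])
    X=cv2.triangulatePoints(P[0],P[1],np.array(ua,float).reshape(2,1),np.array(ub,float).reshape(2,1)).ravel();return X[:3]/X[3]
E
python3 - <<'E'
from h import *
for n in("top","side"):
    im=manip.snapshot(n); cv2.imwrite(f"pics/{n}0.png",cv2.resize(im,(800,600),interpolation=cv2.INTER_CUBIC)); cv2.imwrite(f"pics/raw_{n}0.png",im)
    K,R,t=cam(n); print(n,np.round(-R.T@t,3),K[0,0],np.round(R[2],2))
    for q in("part_bin_0","bin_dock","end_stop","phone_dummy","film_tape","glue_bottle","motor_0"):
        for d in manip.outline_of(q,n):
            m=d["pixels"].astype(np.uint8); ys,xs=np.nonzero(m); print(q,round(d["score"],2),d["box"],len(xs),[round(xs.mean(),1),round(ys.mean(),1)], np.round(cv2.minAreaRect(np.c_[xs,ys].astype(np.float32))[2],1))
print(manip.sense())
E
```

```text
top [0.418 0.096 1.044] 385.719703282797 [ 0.14  0.01 -0.99]
part_bin_0 0.75 [177.1, 185.9, 210.5, 225.6] 922 [np.float64(195.6), np.float64(206.2)] 79.7
part_bin_0 0.72 [214.7, 180.1, 244.2, 219.7] 946 [np.float64(230.5), np.float64(201.6)] 80.5
part_bin_0 0.72 [247.5, 168.4, 283.5, 205.6] 862 [np.float64(263.4), np.float64(186.0)] 73.3
part_bin_0 0.62 [253.8, 244.4, 295.9, 284.8] 934 [np.float64(274.9), np.float64(265.5)] 53.8
part_bin_0 0.6 [194.8, 258.6, 237.1, 288.6] 990 [np.float64(214.2), np.float64(272.0)] 5.4
bin_dock 0.97 [141.4, 132.9, 290.8, 211.8] 2267 [np.float64(212.3), np.float64(162.3)] 69.9
end_stop 0.83 [138.1, 174.0, 165.8, 209.7] 347 [np.float64(152.3), np.float64(190.9)] 52.8
phone_dummy 0.73 [350.6, 215.6, 387.9, 270.4] 1388 [np.float64(366.5), np.float64(241.2)] 13.1
film_tape 0.77 [302.7, 215.7, 336.7, 243.9] 387 [np.float64(317.9), np.float64(229.7)] 90.0
glue_bottle 0.59 [185.7, 114.1, 202.3, 134.5] 209 [np.float64(193.9), np.float64(123.5)] 45.0
motor_0 0.68 [303.8, 216.6, 336.4, 245.9] 283 [np.float64(318.4), np.float64(228.1)] 26.6
motor_0 0.54 [253.5, 1
[... 1238 characters left out ...]
.8)] 90.0
{'time_s': 0.8, 'qpos': array([-8.05864838e+01,  2.82793818e+01,  7.70916631e+01,  1.35398398e-03,
        7.46261783e+01, -5.47343245e+00]), 'joint_vel': array([-0.0237785 ,  0.02323148, -0.08485831, -0.07105454, -0.02758337,
       -0.09093251]), 'joint_efforts': array([-5.89103947e-03, -8.81973553e+01, -3.84250903e+01, -4.19567623e-04,
        1.02605081e-03,  1.63796051e-05]), 'tcp_pos': array([ 0.16055954, -0.60402592,  0.40469554]), 'ee_rot': array([ 1.79997111e+02, -1.03473790e-03,  1.48865898e+01]), 'contact_force': array([-0.53396529, -0.00553281, -0.07046429]), 'torque': array([-0.04481484,  0.02831188,  0.03943889]), 'grasp_force': 0.0, 'grip_width': 0.08523815583107605}
```

View pics/top0.png

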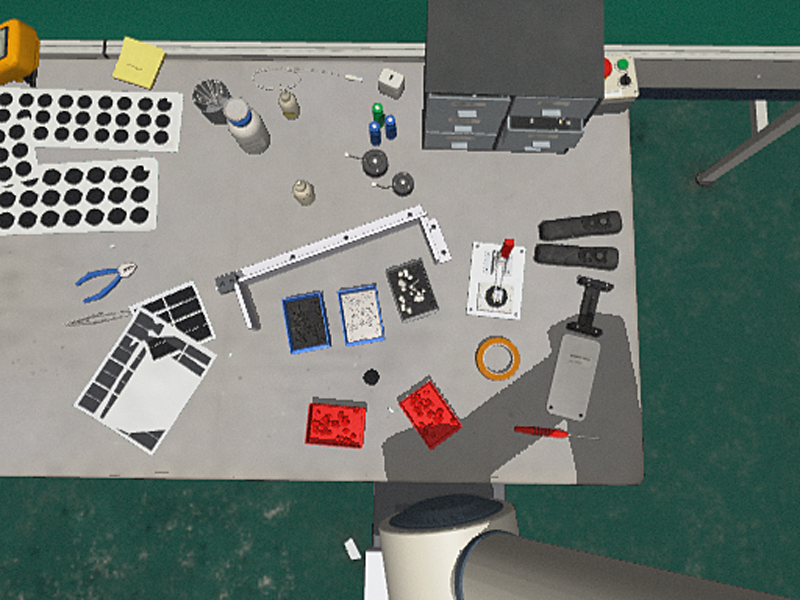

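View pics/side0.png

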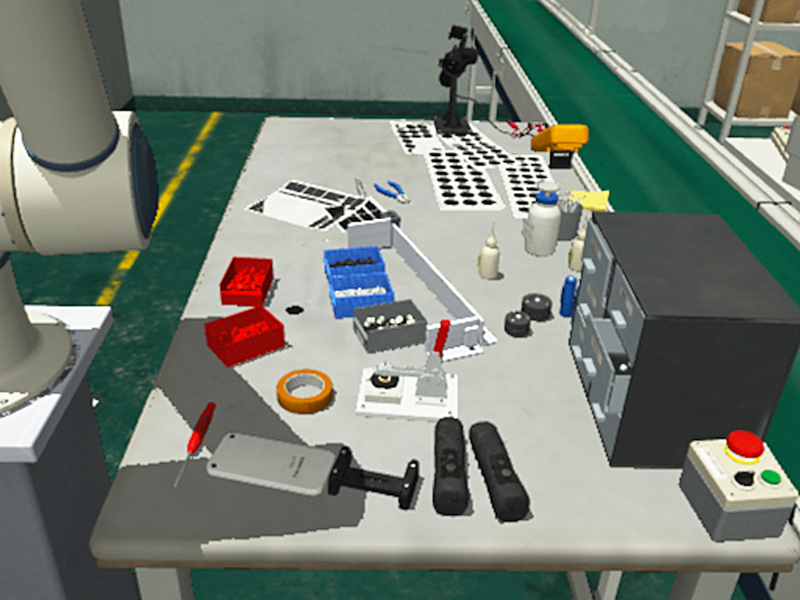

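```bash
cat > fit.py <<'E'
from h import *
from scipy.optimize import minimize
S=4
def box(x0,x1,y0,y1,z0,z1): return np.array([[x,y,z] for x in(x0,x1) for y in(y0,y1) for z in(z0,z1)])/1e3
binm=[np.array([[47,-33,0],[47,33,0],[47,-33,38],[47,33,38],[-47,-33,0],[-47,33,0],[-47,-33,24],[-47,33,24],[-10,-33,38],[-10,33,38]])/1e3]
dockm=[box(0,6,-165,215,0,45),box(-80,0,-158,-150,0,45)]
stopm=[box(-82,-2,0,8,3,56),box(-11,8,0,34,3,56)]
def T(p,X):
    c,s=np.cos(p[2]),np.sin(p[2]); return X@np.array([[c,s,0],[-s,c,0],[0,0,1]])+[p[0],p[1],0]
def render(n,parts,p):
    K,R,t=cam(n); im=np.zeros((384*S,512*S),np.uint8)
    for X in parts:
        q=(R@T(p,X).T).T+t; q=(K@q.T).T; q=(q[:,:2]/q[:,2:]+.5)*S
        cv2.fillConvexPoly(im,cv2.convexHull(q.astype(np.float32)).astype(np.int32),1)
    return im
def up(m): return cv2.resize(m.astype(np.uint8),(512*S,384*S),interpolation=cv2.INTER_NEAREST)
def fit(obs,parts,p0):
    def f(v):
        p=[v[0],v[1],v[2]]; e=0
        for n,m in obs:
            r=render(n,parts,p); e+=1-(r&m).sum()/max(1,(r|m).sum())
        return e
    p0=np.array(p0,float); sim=np.vstack([p0,p0+[.012,0,0],p0+[0,.012,0],p0+[0,0,.12]])
    r=minimize(f,p0,method="Nelder-Mead",options=dict(initial_simplex=sim,xatol=1e-4,fatol=1e-4)); return r.x,r.fun
E
cat > bins.py <<'E'
from fit import *
def bins(verbose=1):
    out=[]
    a=manip.outline_of("part_bin_0","top"); b=manip.outline_of("part_bin_0","side")
    for d in a:
        m=d["pixels"]; ys,xs=np.nonzero(m); c=ray("top",(xs.mean(),ys.mean()),.025)
        if c[0]<.38: continue
        p,e=fit([("top",up(m))],binm,[c[0],c[1],getattr(bins,'yaw',.1)])
        s=[]
        for d2 in b:
            p2,e2=fit([("top",up(m)),("side",up(d2["pixels"]))],binm,p)
            s.append((e2,*p2))
        s=min(s)
        print("top",np.round(p[:2],4),np.rad2deg(p[2]).round(1),round(e,3),"both",np.round(s[1:3],4),np.rad2deg(s[3]).round(1),round(s[0],3)); out.append(p)
    return out
if __name__=="__main__":
    bins()
E
python3 - <<'E'
from fit import *
import bins; B=bins.bins()
d={n:manip.outline_of("bin_dock",n)[0]["pixels"] for n in("top","side")}
e={n:manip.outline_of("end_stop",n)[0]["pixels"] for n in("top","side")}
a,b=ray("top",(141/1.,185),.045),ray("top",(270,134),.045); print(a,b)
yaw=np.arctan2(*(a-b)[[1,0]])-np.pi/2
o=(a+b)/2; p0=[o[0],o[1],yaw]; print(p0)
full=[*dockm,*[X+[0,.175,0] for X in stopm]]
for lab,mm,parts in(("dock",d,dockm),("full",{n:d[n]|e[n] for n in d},full)):
    for ns in(["top"],["top","side"]):
        p,er=fit([(n,up(mm[n])) for n in ns],parts,p0); print(lab,ns,p.round(4),np.rad2deg(p[2]).round(2),round(er,3))
im=cv2.imread("pics/raw_top0.png"); big=cv2.resize(im,None,fx=4,fy=4,interpolation=cv2.INTER_CUBIC)
for parts,pp in[(full,p)]+[(binm,q) for q in B]:
    for X in parts:
        cs,_=cv2.findContours(render("top",[X],pp),0,2); cv2.drawContours(big,cs,-1,(0,0,255),1)
cv2.imwrite("pics/fit.png",big[110*4:245*4,125*4:310*4])
E
```

```text
top [0.5227 0.2662] 11.0 0.071 both [0.5245 0.2676] 10.5 0.428
top [0.5367 0.1732] 10.1 0.043 both [0.5371 0.174 ] 10.8 0.293
top [0.579  0.0866] 19.5 0.083 both [0.5822 0.0873] 19.0 0.17
[0.57493671 0.40818032 0.045     ] [0.71741    0.07069207 0.045     ]
[np.float64(0.6461733526234011), np.float64(0.23943619806013303), np.float64(0.3994607938566255)]
dock ['top'] [0.6566 0.2209 0.3939] 22.57 0.516
dock ['top', 'side'] [0.6549 0.2149 0.3725] 21.34 0.895
full ['top'] [0.6589 0.2184 0.3728] 21.36 0.401
full ['top', 'side'] [0.6558 0.2168 0.3577] 20.5 0.629
```

View pics/fit.png

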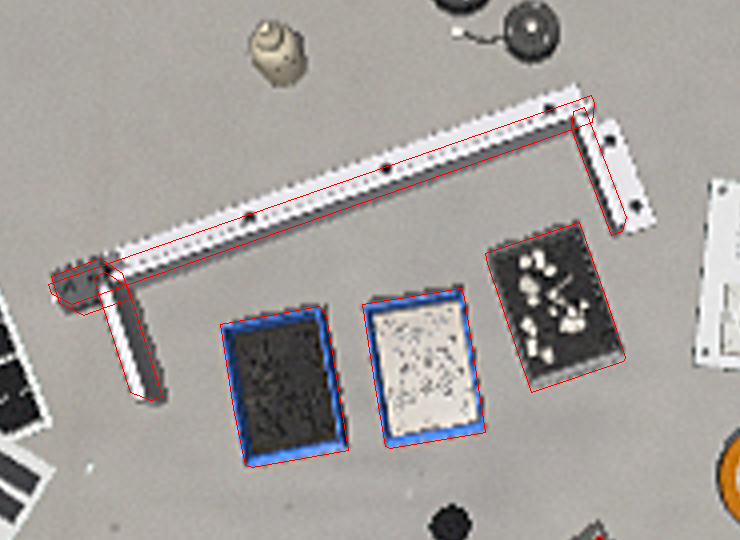

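Run:
```python
from fit import *
p=[.6558,.2168,.3577]
for n in("top","side"):
    g=cv2.cvtColor(cv2.imread(f"pics/raw_{n}0.png"),6).astype(np.float32)
    def samp(pts):
        q=np.array([proj(n,x) for x in T(p,np.array(pts))],np.float32); return cv2.remap(g,q[:,:1].copy(),q[:,1:].copy(),1).ravel().astype(int)
    xs=np.arange(-30,42,2)
    print(n,"x",*xs)
    for y in(-130,-100,-50,0,50,100,140): print(y,*samp([[x/1e3,y/1e3,0] for x in xs]))
    for lab,ys in(("fixed",np.arange(-176,-138,2)),("slide",np.arange(155,200,2))):
        print(lab,*ys)
        for x in(-20,-30,-40,-50,-60,-70): print(x,*samp([[x/1e3,y/1e3,0] for y in ys]))
im=cv2.imread("pics/raw_side0.png"); big=cv2.resize(im,None,fx=4.5,fy=4.5,interpolation=cv2.INTER_CUBIC)
cv2.imwrite("pics/side_crop.png",big[int(125*4.5):int(245*4.5),int(195*4.5):int(350*4.5)])
```

```text
top x -30 -28 -26 -24 -22 -20 -18 -16 -14 -12 -10 -8 -6 -4 -2 0 2 4 6 8 10 12 14 16 18 20 22 24 26 28 30 32 34 36 38 40
-130 172 174 174 171 173 173 169 170 171 170 170 172 176 157 130 115 111 110 100 159 245 243 239 234 233 232 229 229 232 238 206 180 167 167 167 169
-100 170 170 169 170 170 171 171 172 171 170 171 174 170 152 129 116 113 108 118 181 230 232 200 215 228 230 230 231 233 191 135 155 164 168 168 169
-50 167 168 166 165 167 167 166 166 167 167 169 171 168 149 124 112 113 109 121 187 231 221 166 203 224 228 230 232 233 204 177 166 168 170 170 171
0 168 171 170 170 170 170 171 174 174 173 170 173 166 154 129 115 112 104 150 248 244 235 233 230 229 228 230 233 239 198 179 167 166 166 168 168
50 169 166 167 170 171 170 170 169 167 168 171 171 159 134 118 110 110 102 149 245 243 238 228 228 229 229 230 235 241 197 183 168 169 169 172 170
100 165 164 166 166 164 165 166 165 167 169 170 174 154 117 110 109 111 104 154 233 235 227 224 226 228 226 228 232 237 202 178 164 167 166 163 165
140 167 168 166 166 168 167 169 171 172 173 175 178 152 119 110 108 106 98 179 233 232 226 22
[... 2882 characters left out ...]
53 64 105
-70 172 173 173 172 171 171 170 176 184 187 189 179 174 162 154 153 152 151 152
slide 155 157 159 161 163 165 167 169 171 173 175 177 179 181 183 185 187 189 191 193 195 197 199
-20 201 202 204 207 209 212 198 185 172 147 116 91 95 120 146 163 165 165 162 161 159 158 158
-30 193 195 195 196 193 184 167 148 126 111 102 107 109 107 115 124 135 142 152 160 163 162 161
-40 74 75 77 81 83 83 84 85 86 87 87 87 90 99 107 115 126 136 148 153 157 160 161
-50 92 93 93 93 93 92 92 91 91 90 90 89 89 88 97 108 118 130 142 153 161 161 160
-60 90 92 92 92 93 94 93 92 91 90 90 89 88 86 85 86 97 108 119 133 144 154 159
-70 84 86 87 87 88 89 91 92 93 94 94 93 92 94 98 101 104 112 124 135 145 151 156
```

View pics/side_crop.png

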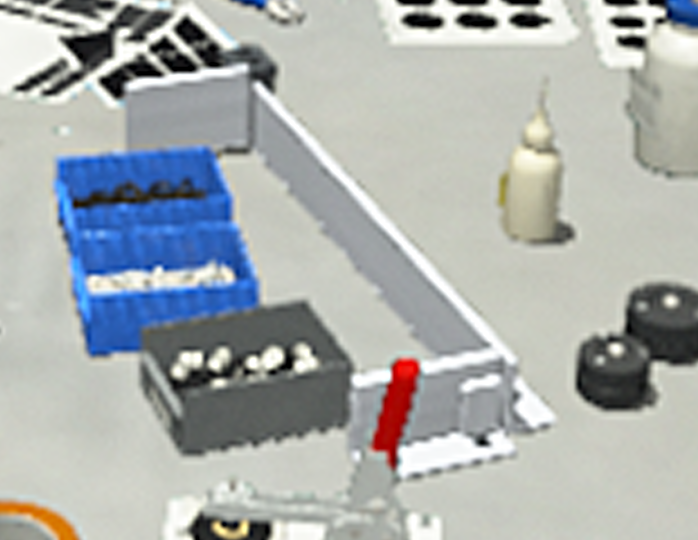

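```bash
cat > go.py <<'E'
from h import *
import sys
YAW=.366; O=np.array([.6536,.2144])
def w2d(x,y):
    c,s=np.cos(YAW),np.sin(YAW); d=np.array([x,y])-O; return np.array([c*d[0]+s*d[1],-s*d[0]+c*d[1]])
def d2w(x,y):
    c,s=np.cos(YAW),np.sin(YAW); return O+[c*x-s*y,s*x+c*y]
def need(dx,dy,z,yaw=np.rad2deg(YAW)):
    s=manip.sense(); w=d2w(dx/1e3,dy/1e3); a=np.deg2rad(s["ee_rot"][2]); d=np.array([*w,z])-s["tcp_pos"]
    return "tool cm",(np.array([np.cos(a)*d[0]+np.sin(a)*d[1],np.sin(a)*d[0]-np.cos(a)*d[1],-d[2]])*100).round(2),"wz",-round(np.deg2rad(yaw)-a,3)
def st():
    s=manip.sense(); print(round(s["time_s"],2),"dock",(w2d(*s["tcp_pos"][:2])*1e3).round(1),s["tcp_pos"].round(4),"rot",s["ee_rot"].round(2),"F",s["contact_force"].round(1),"w",round(s["grip_width"],4))
E
python3 - <<'E'
from go import *
for q in((238,241),):
    x=ray("top",q,.005); print("disc",x,w2d(*x[:2]))
for u in((150.0,0),): pass
print(need(-195,-93,.26)); st()
E
```

```text
disc [0.43318677 0.15242522 0.005     ] [-0.22799419  0.02101223]
('tool cm', array([ 50.27, -55.11,  14.47]), 'wz', np.float64(-0.106))
1.1 dock [-753.3 -587.8] [ 0.1606 -0.604   0.4047] rot [-180.      0.     14.89] F [-0.2 -0.1  0.3] w 0.0857
```

Call:
apply_moves(plan=[50.2,-55.1,4,0,0,-0.106,0.3,50.2,-55.1,4,0,0,-0.106,0.3,50.2,-55.1,4,0,0,-0.106,0.3,50.2,-55.1,4,0,0,-0.106,0.3,50.2,-55.1,4,0,0,-0.106,0.3,50.2,-55.1,4,0,0,-0.106,0.3,50.2,-55.1,4,0,0,-0.106,0.3,50.2,-55.1,4,0,0,-0.106,0.3,50.2,-55.1,4,0,0,-0.106,0.3,50.2,-55.1,4,0,0,-0.106,0.3])

```text
time_s: 2.1
tcp_pos: [0.3912, -0.1591, 0.3781]
ee_rot: [180.0, -0.0, 20.9]
contact_force: [2.1, -1.0, -0.9]
grip_width: 0.0256
grasp_force: 0.0
```

```bash
python3 -c "
from go import *
print(need(-195,-93,.26)); st()"
```

```text
('tool cm', array([ 18.36, -16.19,  11.81]), 'wz', np.float64(-0.0))
2.1 dock [-378.7 -254.9] [ 0.3912 -0.1591  0.3781] rot [ 1.7996e+02 -3.0000e-02  2.0940e+01] F [ 2.1 -1.  -0.9] w 0.0256
```

Call:
apply_moves(plan=[18.2,-16.2,2,0,0,0,0.3,18.2,-16.2,4,0,0,0,0.3,18.2,-16.2,6,0,0,0,0.3,18.2,-16.2,8,0,0,0,0.3,18.2,-16.2,10,0,0,0,0.3,18.2,-16.2,12,0,0,0,0.3,18.2,-16.2,12,0,0,0,0.3,18.2,-16.2,12,0,0,0,0.3])

```text
time_s: 2.9
tcp_pos: [0.5026, 0.0554, 0.2579]
ee_rot: [-180.0, 0.1, 21.0]
contact_force: [0.3, -0.9, 1.0]
grip_width: 0.0256
grasp_force: 0.0
```

```bash
python3 -c "
from go import *
print(need(-190,-93,.185)); st()
for n in('top','side'): cv2.imwrite(f'pics/{n}1.png',manip.snapshot(n))
a=cv2.imread('pics/top1.png')[150:290,150:330];b=cv2.imread('pics/side1.png')[100:240,110:290]
cv2.imwrite('pics/m1.png',cv2.resize(np.hstack([a,b]),None,fx=2.2,fy=2.2,interpolation=2))"
```

```text
('tool cm', array([ 0.79, -0.14,  7.29]), 'wz', np.float64(0.001))
2.9 dock [-197.9  -94.4] [0.5026 0.0554 0.2579] rot [-1.7998e+02  8.0000e-02  2.1010e+01] F [ 0.3 -0.9  1. ] w 0.0256
```

View pics/m1.png

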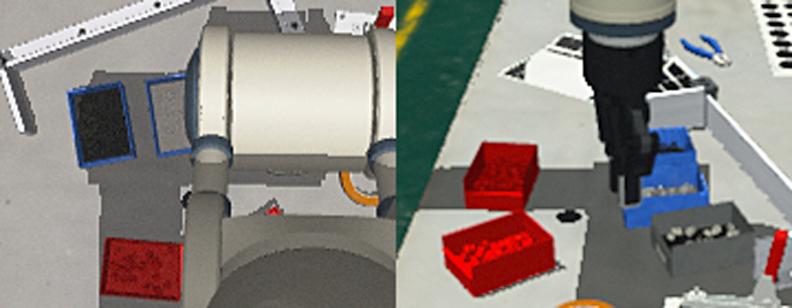

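Call:
apply_moves(plan=[0,0,3,0,0,0,0.3,0,0,5.5,0,0,0,0.3,0,0,7.4,0,0,0,0.3,0,0,7.4,0,0,0,0.3,1,0,7.4,0,0,0,0.3,2,0,7.4,0,0,0,0.3,3,0,7.4,0,0,0,0.3,3,0,7.4,0,0,0,0.3])

```text
time_s: 3.8
tcp_pos: [0.5326, 0.0666, 0.1848]
ee_rot: [179.9, -0.2, 21.0]
contact_force: [-0.0, -0.1, -1.2]
grip_width: 0.0258
grasp_force: 0.0
```

```bash
python3 -c "
from go import *
print(need(-115,-93,.183)); st()
cv2.imwrite('pics/side2.png',manip.snapshot('side'))
b=cv2.imread('pics/side2.png')[100:250,150:350]
cv2.imwrite('pics/m2.png',cv2.resize(b,None,fx=4,fy=4,interpolation=2))"
```

```text
('tool cm', array([ 5.09, -0.17,  0.18]), 'wz', np.float64(0.0))
3.8 dock [-165.9  -94.7] [0.5326 0.0666 0.1848] rot [ 1.7994e+02 -1.7000e-01  2.0980e+01] F [-0.  -0.1 -1.2] w 0.0258
```

View pics/m2.png

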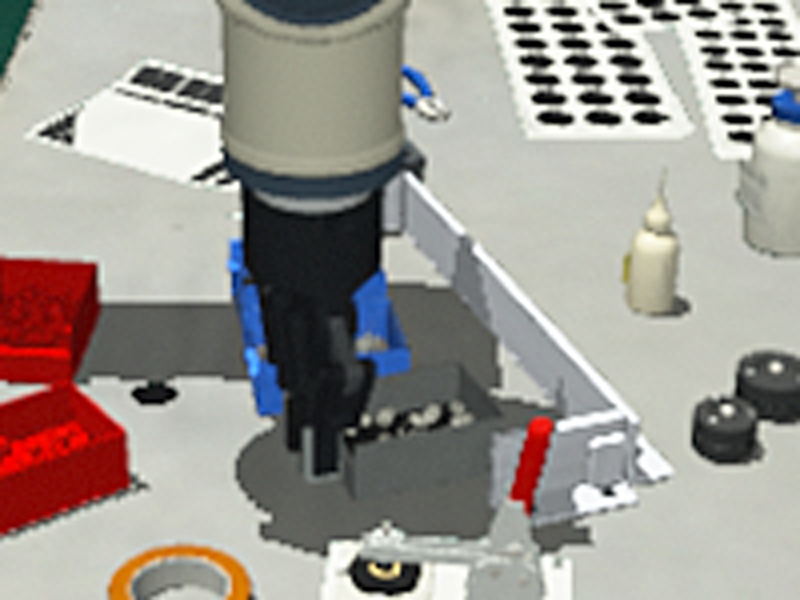

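Call:
apply_moves(plan=[0.6,0,0,0,0,0,0.3,1.2,0,0,0,0,0,0.3,1.8,0,0,0,0,0,0.3,2.4,0,0,0,0,0,0.3,3,0,0,0,0,0,0.3,3.6,0,0,0,0,0,0.3,4.1,0,0,0,0,0,0.3,4.6,0,0,0,0,0,0.3,4.9,0,0,0,0,0,0.3,4.9,0,0,0,0,0,0.3])

```text
time_s: 4.85
tcp_pos: [0.577, 0.0839, 0.1839]
ee_rot: [180.0, -0.0, 21.0]
contact_force: [-0.1, -0.2, -0.1]
grip_width: 0.0255
grasp_force: 0.0
```

```bash
python3 -c "
from go import *
st(); st()"
```

```text
4.85 dock [-118.2  -94.5] [0.577  0.0839 0.1839] rot [ 1.7999e+02 -5.0000e-02  2.0960e+01] F [-0.1 -0.2 -0.1] w 0.0255
4.85 dock [-118.2  -94.5] [0.577  0.0839 0.1839] rot [ 1.7999e+02 -5.0000e-02  2.0960e+01] F [-0.1 -0.2 -0.1] w 0.0255
```

Now creep in until contact with the rail.

Call:
apply_moves(plan=[0.2,0,0,0,0,0,0.3,0.4,0,0,0,0,0,0.3,0.6,0,0,0,0,0,0.3,0.8,0,0,0,0,0,0.3,0.8,0,0,0,0,0,0.3])

```text
time_s: 5.35
tcp_pos: [0.5843, 0.0866, 0.1839]
ee_rot: [180.0, -0.0, 21.0]
contact_force: [-0.4, 0.3, -0.4]
grip_width: 0.0255
grasp_force: 0.0
```

Call:
apply_moves(plan=[0.15,0,0,0,0,0,0.3,0.3,0,0,0,0,0,0.3,0.3,0,0,0,0,0,0.3])

```text
time_s: 5.65
tcp_pos: [0.5869, 0.0876, 0.1839]
ee_rot: [180.0, -0.0, 21.0]
contact_force: [-0.2, -0.1, 0.3]
grip_width: 0.0252
grasp_force: 0.2
```

Call:
apply_moves(plan=[0.1,0,0,0,0,0,0.3,0.2,0,0,0,0,0,0.3,0.3,0,0,0,0,0,0.3,0.3,0,0,0,0,0,0.3])

```text
time_s: 6.05
tcp_pos: [0.5895, 0.0887, 0.1838]
ee_rot: [-180.0, 0.0, 21.0]
contact_force: [-3.4, -1.3, 1.3]
grip_width: 0.0257
grasp_force: 1.5
```

```bash
python3 -c "
from go import *
st()
cv2.imwrite('pics/side3.png',manip.snapshot('side'))
st()
b=cv2.imread('pics/side3.png')[130:250,200:350]
cv2.imwrite('pics/m3.png',cv2.resize(b,None,fx=5,fy=5,interpolation=2))"
```

```text
6.05 dock [-104.8  -94.5] [0.5895 0.0887 0.1838] rot [-1.800e+02  2.000e-02  2.096e+01] F [-3.4 -1.3  1.3] w 0.0257
6.1 dock [-104.8  -94.4] [0.5895 0.0887 0.1838] rot [-1.800e+02  2.000e-02  2.096e+01] F [-2.8 -1.6  0.8] w 0.0257
```

View pics/m3.png

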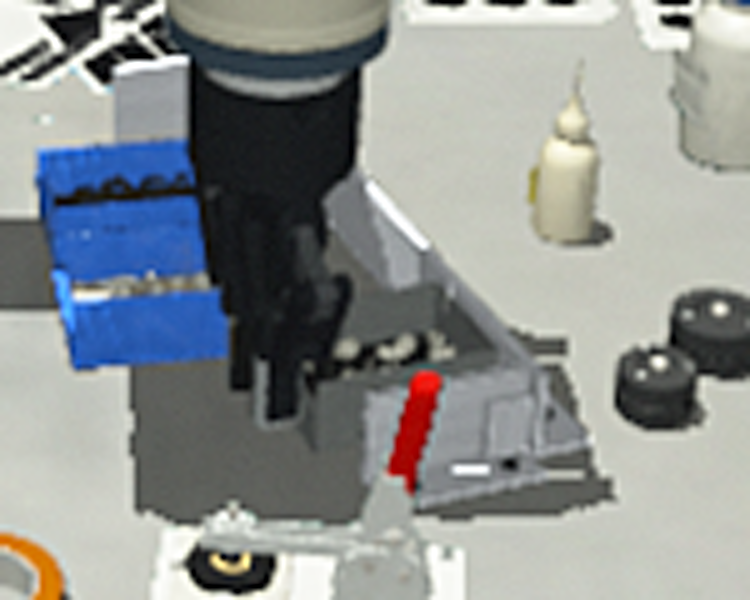

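Call:
apply_moves(plan=[0.1,0,0,0,0,0,0.3,0.1,0,0,0,0,0,0.3,0.1,0,0,0,0,0,0.3])

```text
time_s: 6.4
tcp_pos: [0.5898, 0.0888, 0.1838]
ee_rot: [-180.0, 0.1, 21.0]
contact_force: [-7.9, -4.1, 5.1]
grip_width: 0.0255
grasp_force: 4.3
```

Call:
apply_moves(plan=[-1.5,0,0,0,0,0,0.3,-4,0,0,0,0,0,0.3,-7,0,-2,0,0,0,0.3,-8.7,-3,-4,0,0,0,0.3,-8.7,-6,-4,0,0,0,0.3,-8.7,-8.5,-4,0,0,0,0.3,-8.7,-9.2,-4,0,0,0,0.3,-8.7,-9.2,-4,0,0,0,0.3,-8.7,-9.2,-4,0,0,0,0.3])

```text
time_s: 7.3
tcp_pos: [0.4769, 0.1434, 0.2238]
ee_rot: [180.0, -0.0, 21.0]
contact_force: [0.5, -0.3, 0.5]
grip_width: 0.0257
grasp_force: 0.0
```

```bash
python3 -c "
from go import *
st(); print(need(-192,-1,.183))
cv2.imwrite('pics/side4.png',manip.snapshot('side'))"
```

```text
7.3 dock [-190.4   -3. ] [0.4769 0.1434 0.2238] rot [ 1.7999e+02 -3.0000e-02  2.0970e+01] F [ 0.5 -0.3  0.5] w 0.0257
('tool cm', array([-0.16, -0.2 ,  4.08]), 'wz', np.float64(-0.0))
```

Call:
apply_moves(plan=[-0.2,-0.4,2,0,0,0,0.3,-0.2,-0.4,4,0,0,0,0.3,-0.2,-0.4,4.1,0,0,0,0.3,0.5,-0.4,4.1,0,0,0,0.3,1.2,-0.4,4.1,0,0,0,0.3,1.9,-0.4,4.1,0,0,0,0.3,2.6,-0.4,4.1,0,0,0,0.3,3.3,-0.4,4.1,0,0,0,0.3,4,-0.4,4.1,0,0,0,0.3,4.7,-0.4,4.1,0,0,0,0.3])

```text
time_s: 8.35
tcp_pos: [0.5192, 0.1646, 0.183]
ee_rot: [-180.0, 0.0, 21.0]
contact_force: [-2.7, -1.2, 1.7]
grip_width: 0.0256
grasp_force: 1.3
```

Call:
apply_moves(plan=[0.7,0,0,0,0,0,0.3,1.4,0,0,0,0,0,0.3,2.0,0,0,0,0,0,0.3,2.5,0,0,0,0,0,0.3,2.9,0,0,0,0,0,0.3,3.2,0,0,0,0,0,0.3,3.4,0,0,0,0,0,0.3,3.4,0,0,0,0,0,0.3])

```text
time_s: 9.15
tcp_pos: [0.5509, 0.1766, 0.1829]
ee_rot: [180.0, -0.0, 21.0]
contact_force: [-0.0, -0.1, -0.9]
grip_width: 0.0256
grasp_force: 0.0
```

```bash
python3 -c "
from go import *
st(); print(need(-104.5,0,.183))
cv2.imwrite('pics/side5.png',manip.snapshot('side'))"
```

```text
9.15 dock [-109.5    1.5] [0.5509 0.1766 0.1829] rot [ 1.800e+02 -3.000e-02  2.096e+01] F [-0.  -0.1 -0.9] w 0.0256
('tool cm', array([ 0.5 ,  0.15, -0.01]), 'wz', np.float64(-0.0))
```

Call:
apply_moves(plan=[0.1,0,0,0,0,0,0.3,0.2,0,0,0,0,0,0.3,0.3,0,0,0,0,0,0.3,0.4,0,0,0,0,0,0.3,0.5,0,0,0,0,0,0.3,0.5,0,0,0,0,0,0.3])

```text
time_s: 9.8
tcp_pos: [0.5552, 0.1783, 0.1828]
ee_rot: [-180.0, 0.0, 21.0]
contact_force: [-2.7, -1.6, 0.9]
grip_width: 0.0258
grasp_force: 1.3
```

Call:
apply_moves(plan=[0.1,0,0,0,0,0,0.3,0.1,0,0,0,0,0,0.3,0.1,0,0,0,0,0,0.3])

```text
time_s: 10.1
tcp_pos: [0.5555, 0.1784, 0.1828]
ee_rot: [-180.0, 0.1, 21.0]
contact_force: [-6.3, -4.7, 5.8]
grip_width: 0.0255
grasp_force: 3.9
```

Call:
apply_moves(plan=[-1.5,0,0,0,0,0,0.3,-4,0,0,0,0,0,0.3,-6.5,0,-3,0,0,0,0.3,-7,-3,-5,0,0,0,0.3,-7,-6,-5,0,0,0,0.3,-7,-8.5,-5,0,0,0,0.3,-7,-9.2,-5,0,0,0,0.3,-7,-9.2,-5,0,0,0,0.3,-7,-9.2,-5,0,0,0,0.3])

```text
time_s: 11.0
tcp_pos: [0.4583, 0.2391, 0.2328]
ee_rot: [180.0, -0.0, 21.0]
contact_force: [0.7, 0.1, -0.4]
grip_width: 0.0255
grasp_force: 0.0
```

```bash
python3 -c "
from go import *
st(); print(need(-174,93,.183))
cv2.imwrite('pics/side6.png',manip.snapshot('side'))"
```

```text
11.0 dock [-173.6   93. ] [0.4583 0.2391 0.2328] rot [ 1.7999e+02 -1.0000e-02  2.0960e+01] F [ 0.7  0.1 -0.4] w 0.0255
('tool cm', array([-0.04,  0.  ,  4.98]), 'wz', np.float64(-0.0))
```

Call:
apply_moves(plan=[0,0,2.5,0,0,0,0.3,0,0,5,0,0,0,0.3,0,0,5,0,0,0,0.3,0.7,0,5,0,0,0,0.3,1.4,0,5,0,0,0,0.3,2.1,0,5,0,0,0,0.3,2.8,0,5,0,0,0,0.3,3.5,0,5,0,0,0,0.3,4.2,0,5,0,0,0,0.3,4.7,0,5,0,0,0,0.3])

```text
time_s: 12.05
tcp_pos: [0.5024, 0.2567, 0.183]
ee_rot: [-180.0, -0.0, 21.0]
contact_force: [-2.1, -0.8, 3.2]
grip_width: 0.0256
grasp_force: 1.2
```

Call:
apply_moves(plan=[0.5,0,0,0,0,0,0.3,1,0,0,0,0,0,0.3,1.4,0,0,0,0,0,0.3,1.7,0,0,0,0,0,0.3,1.9,0,0,0,0,0,0.3,2.05,0,0,0,0,0,0.3,2.2,0,0,0,0,0,0.3,2.2,0,0,0,0,0,0.3])

```text
time_s: 12.85
tcp_pos: [0.5222, 0.2642, 0.1828]
ee_rot: [180.0, 0.0, 21.0]
contact_force: [-2.2, -2.2, 0.6]
grip_width: 0.0255
grasp_force: 1.1
```

```bash
python3 -c "
from go import *
st()"
```

```text
12.85 dock [-104.9   93.5] [0.5222 0.2642 0.1828] rot [1.800e+02 3.000e-02 2.096e+01] F [-2.2 -2.2  0.6] w 0.0255
```

Call:
apply_moves(plan=[0.1,0,0,0,0,0,0.3,0.1,0,0,0,0,0,0.3,0.1,0,0,0,0,0,0.3])

```text
time_s: 13.15
tcp_pos: [0.5225, 0.2643, 0.1828]
ee_rot: [180.0, 0.1, 21.0]
contact_force: [-6.7, -2.7, 3.6]
grip_width: 0.0255
grasp_force: 3.7
```

Call:
apply_moves(plan=[-1,0,0,0,0,0,0.3,-3,0,0,0,0,0,0.3,-4,0,-3,0,0,0,0.3,-4,0,-7,0,0,0,0,-4,-4,-9,0,0,0,0,-3,-8,-9,0,0,0,0,0,-11.5,-9,0,0,0,0,3,-12.5,-9,0,0,0,0,5.8,-12.5,-9,0,0,0,0,5.8,-12.5,-9,0,0,0,0])

```text
time_s: 14.15
tcp_pos: [0.5349, 0.4034, 0.2729]
ee_rot: [-180.0, -0.2, 21.0]
contact_force: [-0.8, 0.2, -0.3]
grip_width: -0.0001
grasp_force: 0.0
```

Run:
```python
from go import *
st(); print(need(-47,218,.2))
from fit import *
import bins; bins.bins.yaw=YAW
for n in('top','side'): cv2.imwrite(f'pics/{n}7.png',manip.snapshot(n))
for p in bins.bins(): print(w2d(*p[:2])*1e3,np.rad2deg(p[2]-YAW))
a=cv2.imread('pics/top7.png')[120:240,130:300];b=cv2.imread('pics/side7.png')[120:240,200:330]
cv2.imwrite('pics/m7.png',cv2.resize(np.hstack([a,b]),None,fx=2.6,fy=2.6,interpolation=2))
```

```text
14.15 dock [-43.2 218.9] [0.5349 0.4034 0.2729] rot [-179.97   -0.2    20.98] F [-0.8  0.2 -0.3] w -0.0001
('tool cm', array([-0.38,  0.09,  7.29]), 'wz', np.float64(0.0))
top [0.5719 0.2932] 20.8 0.072 both [0.5725 0.295 ] 21.1 0.385
top [0.6413 0.1101] 20.9 0.058 both [0.6424 0.1112] 21.1 0.37Traceback (most recent call last):
  File "<stdin>", line 6, in <module>
  File "bins.py", line 11, in bins
    p2,e2=fit([("top",up(m)),("side",up(d2["pixels"]))],binm,p)
          ~~~^^^^^^^^^^^^^^^^^^^^^^^^^^^^^^^^^^^^^^^^^^^^^^^^^^
  File "fit.py", line 24, in fit
    r=minimize(f,p0,method="Nelder-Mead",options=dict(initial_simplex=sim,xatol=1e-4,fatol=1e-4)); return r.x,r.fun
    res = _minimize_neldermead(fun, x0, args, callback, bounds=bounds,
                               **options)
    fsim[j] = func(sim[j])
              ~~~~^^^^^^^^
    fx = function(np.copy(x), *(wrapper_args + args))
  File "fit.py", line 21, in f
    r=render(n,parts,p); e+=1-(r&m).sum()/max(1,(r|m).sum())
  File "fit.py", line 11, in render
    K,R,t=cam(n); im=np.zeros((384*S,512*S),np.uint8)
          ~~~^^^
  File "h.py", line 4, in cam
    p=manip.camera_params(n); return np.array(p["K"]),np.array(p["R"]),np.array(p["t"])
ValueError: time passes only in moves, steps and waits
```

```bash
sed -i 's/^def cam/import functools\n@functools.cache\ndef cam/' h.py
python3 - <<'E'
from go import *
a=cv2.imread('pics/top7.png')[120:240,130:300];b=cv2.imread('pics/side7.png')[120:240,200:330]
cv2.imwrite('pics/m7.png',cv2.resize(np.hstack([a,b]),None,fx=2.6,fy=2.6,interpolation=2))
st()
for q in((.5719,.2932),(.6413,.1101)): print(w2d(*q)*1e3)
E
```

```text
14.35 dock [-46.5 218.3] [0.532  0.4016 0.2727] rot [1.7999e+02 5.0000e-02 2.0950e+01] F [-0.4  0.6  0.2] w -0.0001
[-48.08751109 102.81984865]
[-48.81254793 -92.98986592]
```

View pics/m7.png

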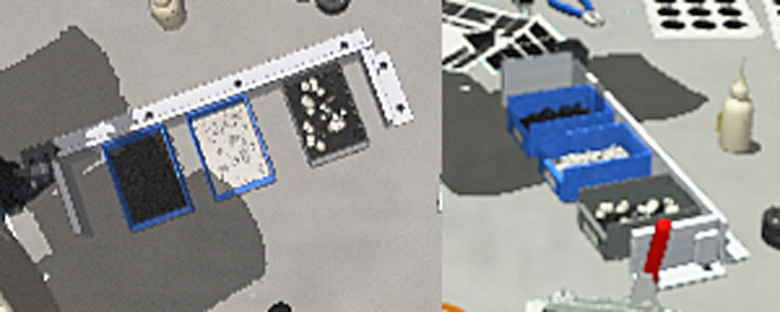

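Call:
apply_moves(plan=[0,0,3,0,0,0,0,0,0,6,0,0,0,0,0,0,7.3,0,0,0,0,0,0,7.3,0,0,0,0,0,0.7,7.3,0,0,0,0,0,1.2,7.3,0,0,0,0,0,1.7,7.3,0,0,0,0,0,2.2,7.3,0,0,0,0,0,2.7,7.3,0,0,0,0,0,3.2,7.3,0,0,0,0])

```text
time_s: 15.35
tcp_pos: [0.5445, 0.3719, 0.2003]
ee_rot: [-180.0, -0.0, 21.0]
contact_force: [1.0, 2.7, 2.7]
grip_width: -0.0
grasp_force: 1.2
```

Call:
apply_moves(plan=[0,0.7,0,0,0,0,0,0,1.4,0,0,0,0,0,0,2.1,0,0,0,0,0,0,2.8,0,0,0,0,0,0,3.5,0,0,0,0,0,0,4.2,0,0,0,0,0,0,4.9,0,0,0,0,0,0,5.6,0,0,0,0,0,0,6.3,0,0,0,0,0,0,7,0,0,0,0,0])

```text
time_s: 16.35
tcp_pos: [0.5694, 0.3064, 0.1999]
ee_rot: [-180.0, -0.0, 21.0]
contact_force: [-0.1, 5.9, 1.2]
grip_width: 0.0
grasp_force: 2.6
```

```bash
python3 -c "
from go import *
st()"
```

```text
16.35 dock [-45.7 116.1] [0.5694 0.3064 0.1999] rot [-1.7999e+02 -1.0000e-02  2.0960e+01] F [-0.1  5.9  1.2] w 0.0
```

Call:
apply_moves(plan=[0,0.4,0,0,0,0,0,0,0.8,0,0,0,0,0,0,1.2,0,0,0,0,0,0,1.6,0,0,0,0,0,0,2.0,0,0,0,0,0,0,2.4,0,0,0,0,0,0,2.8,0,0,0,0,0,0,3.2,0,0,0,0,0,0,3.5,0,0,0,0,0,0,3.6,0,0,0,0,0])

```text
time_s: 17.35
tcp_pos: [0.5822, 0.273, 0.1999]
ee_rot: [-180.0, -0.0, 20.9]
contact_force: [1.2, 6.8, 1.4]
grip_width: -0.0002
grasp_force: 3.0
```

Call:
apply_moves(plan=[0,0.15,0,0,0,0,0,0,0.3,0,0,0,0,0,0,0.45,0,0,0,0,0,0,0.6,0,0,0,0,0,0,0.6,0,0,0,0,0])

```text
time_s: 17.85
tcp_pos: [0.5844, 0.2674, 0.1999]
ee_rot: [-180.0, -0.0, 21.0]
contact_force: [1.1, 4.8, 0.8]
grip_width: 0.0001
grasp_force: 1.9
```

```bash
python3 -c "
from go import *
st()"
```

```text
17.85 dock [-45.7  74.3] [0.5844 0.2674 0.1999] rot [-1.7999e+02 -1.0000e-02  2.0950e+01] F [1.1 4.8 0.8] w 0.0001
```

Call:
apply_moves(plan=[0,0.1,0,0,0,0,0,0,0.2,0,0,0,0,0,0,0.3,0,0,0,0,0,0,0.3,0,0,0,0,0])

```text
time_s: 18.25
tcp_pos: [0.5853, 0.265, 0.1999]
ee_rot: [-180.0, -0.0, 21.0]
contact_force: [0.0, 9.2, 0.9]
grip_width: 0.0004
grasp_force: 4.1
```

Call:
apply_moves(plan=[0,0.1,0,0,0,0,0,0,0.2,0,0,0,0,0,0,0.2,0,0,0,0,0])

```text
time_s: 18.55
tcp_pos: [0.5855, 0.2644, 0.1999]
ee_rot: [-179.8, -0.0, 21.0]
contact_force: [-4.7, 25.2, 1.8]
grip_width: -0.0004
grasp_force: 12.3
```

Call:
apply_moves(plan=[0,-0.3,0,0,0,0,0,0,-1.5,0,0,0,0,0,0,-3,0,0,0,0,0,0,-4,-3,0,0,0,0,0,-6,-7,0,0,0,0,0,-10,-10,0,0,0,0,-2,-14,-12,0,0,0,0,-4,-18,-12,0,0,0,0,-6,-22,-12,0,0,0,0,-6,-22,-12,0,0,0,0])

```text
time_s: 19.55
tcp_pos: [0.4467, 0.4505, 0.32]
ee_rot: [-180.0, 0.1, 21.2]
contact_force: [1.3, -1.3, -0.5]
grip_width: -0.0
grasp_force: 0.0
```

Run:
```python
from fit import *
from go import *
import bins; bins.bins.yaw=YAW
for n in('top','side'): cv2.imwrite(f'pics/{n}8.png',manip.snapshot(n))
st()
a=cv2.imread('pics/top8.png')[120:240,130:300];b=cv2.imread('pics/side8.png')[120:240,200:330]
cv2.imwrite('pics/m8.png',cv2.resize(np.hstack([a,b]),None,fx=2.6,fy=2.6,interpolation=2))
for d in manip.outline_of("part_bin_0","top"):
    m=d["pixels"]; ys,xs=np.nonzero(m); c=ray("top",(xs.mean(),ys.mean()),.025)
    if c[0]<.42: continue
    p,e=fit([("top",up(m))],binm,[c[0],c[1],YAW]); print((w2d(*p[:2])*1e3).round(1),np.rad2deg(p[2]-YAW).round(1),round(e,3))
```

```text
19.65 dock [-106.5  291.1] [0.4499 0.448  0.3198] rot [1.7998e+02 2.0000e-02 2.1100e+01] F [ 0.4 -1.1 -0.6] w 0.0003
[ -48.7 -116.4] 0.7 0.045
[-48.5  17.9] 0.6 0.082
[-46.7 -48.9] 0.6 0.102
```

View pics/m8.png

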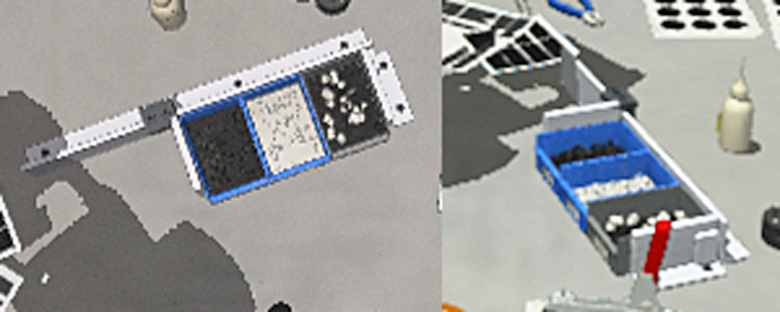

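The row is closed and flush: the bins' distances from the rail barely changed while they were squeezed, and they sit tight between the two stops. I'm handing it in.

```bash
python3 -c "
from workcell import manip
print(manip.job_done())"
```

```text
the job is handed in; nothing more can be done
None
```

I pushed all three bins back against the rail, then closed the sliding stop until they stood in one straight row with no visible gaps, and handed the job in at about 20 s; peak wrist force read about 26 N.

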